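# Load a chocolate mould tray into a latched rack

### The job

Load the tray of dark chocolate into the bay of the rack lane it is waiting in: press that lane's orange latch tread down with the fingertips behind the tray, keep it down while pushing the tray past the red catches, then let go so that the latch springs fully up behind the tray. Keep the tray flat on its rails, leave the cream-coloured tray waiting where it is, and do not disturb the other things on the bench.

Things in the scene. Friction and masses are not known exactly. Their poses are not given: they have to be found in the camera images.
- rack: two-lane aluminium tray rack fixed on the bench, 302 long, 330 wide, 77 high. Origin: its underside, midway between the lanes, at the catches' inner face. +x = loading direction (away from the robot), +y left, z up. Lane centre lines at y = +78 (left) and -78 (right). Trays slide on rails whose top is 45 above the bench, between guides 144 apart, 14 above the rails.
- bay (a point): rack point midway between the two bays, at rail height (45 mm above the bench), 52.5 mm past the catches' inner face: the middle of a loaded tray stands level with it along the lane, within 4 mm. A bay runs from the catches to a back stop 105 mm on; from 18 mm past the catches 4 mm thick lips stand 27.5 mm above the rails over the tray's sides.
- latch_left (a joint): left lane's spring latch. Value = how far it is pressed down, m: 0 = up (closed), 0.016 = bottom stop. It moves straight down as one piece and springs back when let go; 3 N starts it, 9 N holds it at the bottom, wherever the tread is pressed. From 10 mm on its catches are below the rails and a tray can pass; 13 mm is a good depth.
- latch_right (a joint): right lane's spring latch. Value = how far it is pressed down, m: 0 = up (closed), 0.016 = bottom stop. It moves straight down as one piece and springs back when let go; 3 N starts it, 9 N holds it at the bottom, wherever the tread is pressed. From 10 mm on its catches are below the rails and a tray can pass; 13 mm is a good depth.
- latch_left_catch (a point): point of the left latch on the lane's centre line, level with the tread's top and the catches' inner (+x) face; moves with it. Tread: orange flat plate 100 mm wide, from 172 mm before this point (ribbed end) to 15 mm past it. Two red blunt catches, 6 mm thick, stand 11 mm above it (9 mm above the rails) at its edges; fingers holding it down can pass the 72 mm gap between them.
- latch_right_catch (a point): point of the right latch on the lane's centre line, level with the tread's top and the catches' inner (+x) face; moves with it. Tread: orange flat plate 100 mm wide, from 172 mm before this point (ribbed end) to 15 mm past it. Two red blunt catches, 6 mm thick, stand 11 mm above it (9 mm above the rails) at its edges; fingers holding it down can pass the 72 mm gap between them.
- tray_dark: mould tray, solid white block 96 mm long (x, along the lane), 138 wide (y), 24 high, about 0.45 kg, topped with dark brown chocolate pieces. Origin: centre of its underside. Starts flat on the rails of one lane (which varies), its front edge 4 to 24 mm before the catches. This is the tray to load.
- tray_cream: mould tray, solid white block 96 mm long (x, along the lane), 138 wide (y), 24 high, about 0.45 kg, topped with cream-coloured chocolate pieces. Origin: centre of its underside. Starts flat on the rails of one lane (which varies), its front edge 4 to 24 mm before the catches. It must stay waiting in its lane.
- bowl: bystander: steel bowl, 170 mm across, 85 mm high; origin under its centre
- bottle: bystander: amber bottle, 56 mm across, 150 mm high; origin under its centre
- tub: bystander: open yellow tub, 110 x 130 x 80 mm high; origin under its centre
- spatula: bystander: spatula lying flat, 240 mm long; origin under it
- scraper: bystander: steel scraper blade with an orange back and black handle, lying flat, 220 mm long; origin at the blade's back, on the bench
- cup: bystander: white cup, 80 mm across, 95 mm high; origin under its centre
Things that resemble listed ones, but are neither listed nor needed, are in the scene too. Leave any pink, purple or yellow look-alike of the tray_dark alone.

How it is judged:
By the outcome, as a careful person would: the job done as asked, in the order asked, and still so for the second after the job is handed in, with the robot touching nothing.
It also fails if it takes over 35 s, if anything falls off the work surface, if the arm or the gripper's body presses on something with over 40 N, if the wrist force passes 120 N, or if a joint passes its speed limit or range.

### The arm

A 6-joint arm with a two-finger parallel gripper is mounted at the origin on the work surface. World frame = base frame: x ahead of the robot, y to its left, z up, the work surface at z = 0. Lengths are in m, angles in rad, forces in N, time in s.
With the tool pointing down it reaches from about 0.4 to 0.825 m from the base axis. Payload 7 kg.
Tool frame: the origin (TCP) lies on the centre line of the jaws, within the pads' length; the fingertips stand 25 mm ahead of it and the grasp point (between the pads) lies 6 mm ahead of it; z points along the fingers, y is the direction in which the jaws open and shut (so a half turn about z gives the same grasp; the last joint's range is limited). The gripper opens to 88 mm and grips with 3 to 60 N. Pads are 19 mm wide; open, the fingers measure 130 mm over their backs; the gripper's body (78 mm by 193 mm) begins 47 mm behind the grasp point.
Start: joints at [-0.964, 0.359, 0.012, 0, -1.224, -0.288], TCP at [0.212, -0.641, 0.252] pointing down, gripper open.
Joint ranges: [-3.07, 3.07], [-1.43, 2.12], [-1.02, 1.25], [-3.03, 1.67], [-3.05, -0], [-3.03, 3.03]. Speed limits (rad/s): [2.39, 2.39, 3.01, 3.14, 3.14, 3.14].

### API

Orientations are given as [roll, pitch, yaw] about the fixed x, y, z axes, in that order (R = Rz(yaw) Ry(pitch) Rx(roll)).
In Python, from station import * gives the robot as it stands. The module is installed in compiled form; this text tells all that it offers.
- The arm moves only by the tool step_arm, never from a script. Its argument "commands" is text: rows parted by semicolons, each of 6 numbers parted by spaces: the shift along the tool's x, y, z in mm, then the turn, a rotation vector about the tool's x, y, z in rad. A call has 1 to 8 rows; each row shifts and turns the commanded pose from where the row before left it, along the tool's axes as they then stand; what a row does not reach is not made up. A row lasts 1/8 s, in which the tool goes at most 62.5 mm and 10.7 degrees, less where a joint would pass 70% of its speed; a pose out of reach is approached as far as the arm can. A call is refused whole if a number of a shift passes 62.5 or a number of a turn 0.188, either way. A call with a gripper value outside its range is refused whole. "jaw" is the finger opening in mm, from 0 to 87.6, set as the call begins (left out, the last holds). The fingers move at their own pace and stop on an object; "grip_force" is the grip in N (left out, the last holds). Time passes only in rows, so rows that do not move let the fingers close. It gives the time, the measured TCP pose, the force and the opening at its end, in the units of the state.
- get_state(): the state, without advancing time (a new reading comes with each control period).
- grab_frame(name): name is "side" or "top" or "wrist"; returns a dict with "frame" (480x640x3 uint8, red, green, blue), "fovy" (degrees; the focal length in pixels is half the picture's height over the tangent of half this angle, whatever the lens; pixels are square), "cx", "cy" (the principal point, pixels), "rvec" (rotation vector, rad) and "tvec" (3), from world to camera coordinates, as OpenCV has them; the wrist camera has in their place "tool_from_camera" (4x4, takes a point from camera to tool coordinates, whose origin is the TCP and whose axes are the flange's). Camera axes: x right, y down, z forward; pixel columns grow to the right and rows downward; lengths in m; the calibration is good to about 2 mm. A picture is of the moment at which its call begins: read the wrist's pose just before it. There is no depth.
- job_done(): hands the job in, once; it reports no verdict.
Trained networks look in a picture, given as the dict that the camera call returned (one of the last four; its "shot" number tells which), for a name from the list of things; names that differ only in an ending like _2 or _b are one class to them, and where a whole thing is asked for, a point or a joint stands for the part that bears it (a point fixed in the world has none). Each returns a list of dicts, best first, with "conf" (0 to 1); they miss things now and then, are a little off and sometimes report something else, mostly with a low value. They report only what shows in the picture. A call takes as long as a camera call. They do not tell look-alikes from the thing itself.
- recognise(picture, name): "pixel" ([column, row] in pixels, amid what is visible of it).
The state is a dict: "t": time; "q": joint angles; "qd": joint speeds; "joint_efforts": joint torques, N m; "eef_pos": TCP position; "ee_rot": TCP orientation; "force": force on the tool from outside, world axes, zero at the start; "moment": the same for the moment, N m; "width": finger opening in m.
Only numpy, scipy, OpenCV 4.12 (cv2) and the standard library are available. Lean on these libraries where they do the work, as an engineer would, in place of code of your own. Each camera call takes 0.05 s, during which the arm holds its last target.

## Working session

There is one attempt and no reset: what is moved stays moved. The work goes in short steps, Python scripts to look and compute and a tool call to move; the robot and the scene stay as the last step left them, time stands still between calls to the robot, and variables do not carry over. Pictures are saved under pics/ and viewed, and the job is handed in when it is done.

Besides the shell and the picture viewer there is one more tool, called after ">>>" in YAML: its name, and indented under it one key for each argument. step_arm: Moves the arm, as the interface text tells. Its arguments: {"type":"object","properties":{"commands":{"type":"string"},"jaw":{"type":"number"},"grip_force":{"type":"number"}},"required":["commands"]}

```bash
mkdir -p pics; python3 - <<'E'
from station import *
import cv2
s=get_state();print(s)
for n in ["side","top"]:
    p=grab_frame(n)
    cv2.imwrite(f"pics/{n}1.png",p["frame"][:,:,::-1])
    print(n,{k:v for k,v in p.items() if k!="frame"})
    for o in ["rack","tray_dark","tray_cream","latch_left","latch_right","latch_left_catch"]:
        print(o,[(r["pixel"],r["conf"]) for r in recognise(p,o)])
E
```

```text
{'t': 0.0, 'q': array([-9.63887531e-01,  3.59383719e-01,  1.10425502e-02, -3.76204662e-04,
       -1.22405989e+00, -2.88126770e-01]), 'qd': array([-6.44029115e-04, -9.37278764e-04, -1.13409642e-04, -5.37855485e-04,
        4.75763745e-04,  4.09328115e-05]), 'joint_efforts': array([-3.17897517e-03, -5.82707369e+01,  2.93047482e+01,  6.99747518e+00,
        6.70576832e-03, -1.83539669e-04]), 'eef_pos': array([ 0.2114147 , -0.64056531,  0.25061289]), 'ee_rot': array([ 3.13995357e+00, -1.16968666e-04, -2.82293866e+00]), 'force': array([0.38425151, 0.42235874, 0.32141398]), 'moment': array([ 0.03431026, -0.08286611,  0.02052887]), 'width': 0.08768871238895481}
side {'fovy': 46.67591121909045, 'cx': 318.0667345735819, 'cy': 236.3912920629023, 'rvec': array([ 0.94467278, -2.33349562,  1.17958429]), 'tvec': array([0.36112976, 0.23276841, 1.07761595]), 'shot': 1}
rack [([262.7, 247.4], 0.66)]
tray_dark [([325.7, 342.5], 0.97), ([290.3, 232.3], 0.73), ([357.2, 209.7], 0.7), ([399.2, 251.7], 0.55)]
tray_cream [([259.9, 242.9], 0.74), ([235.8, 263.4], 0.68)]
latch_left []
latch_right [([308.4, 253.6], 0.92), ([255.2, 287.3], 0.49)]
latch_left_catch [([256.0, 285.5], 0.86)]
top {'fovy': 44.65162240482006, 'cx': 318.9058076306981, 'cy': 237.6037346723751, 'rvec': array([ 2.15084757, -2.20084675,  0.0612457 ]), 'tvec': array([0.03413425, 0.47339234, 1.66946519]), 'shot': 2}
rack [([280.5, 184.1], 0.65)]
tray_dark [([252.4, 308.6], 0.9), ([370.9, 285.7], 0.82), ([306.4, 212.4], 0.7), ([386.4, 210.5], 0.58)]
tray_cream [([248.9, 213.6], 0.62)]
latch_left [([249.1, 232.4], 0.62), ([464.8, 284.4], 0.47), ([164.4, 242.1], 0.21)]
latch_right [([305.4, 236.9], 0.62)]
latch_left_catch [([248.2, 234.7], 0.84)]
```

View pics/side1.png

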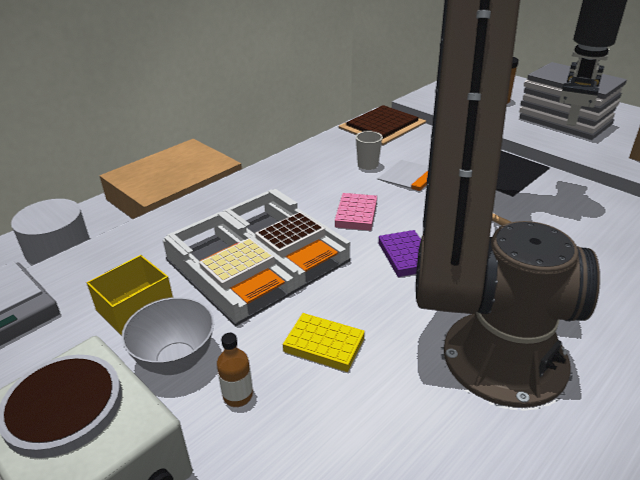

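View pics/top1.png

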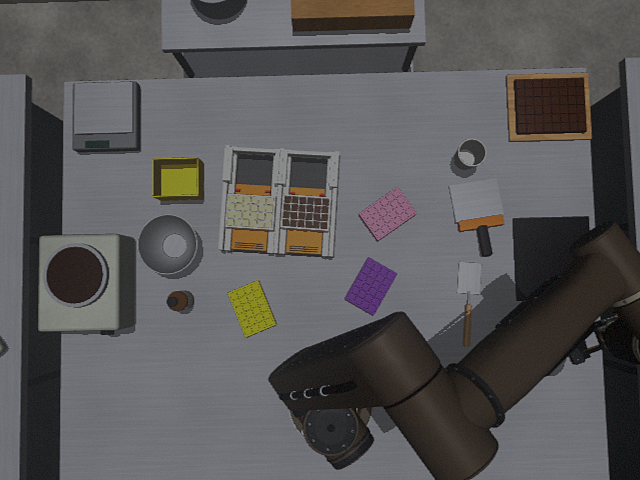

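```bash
python3 - <<'E'
import cv2
a=cv2.imread("pics/top1.png")[130:300,180:420]
cv2.imwrite("pics/topc.png",cv2.resize(a,(792,561),interpolation=cv2.INTER_CUBIC))
E
```

```text
(no output)
```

View pics/topc.png

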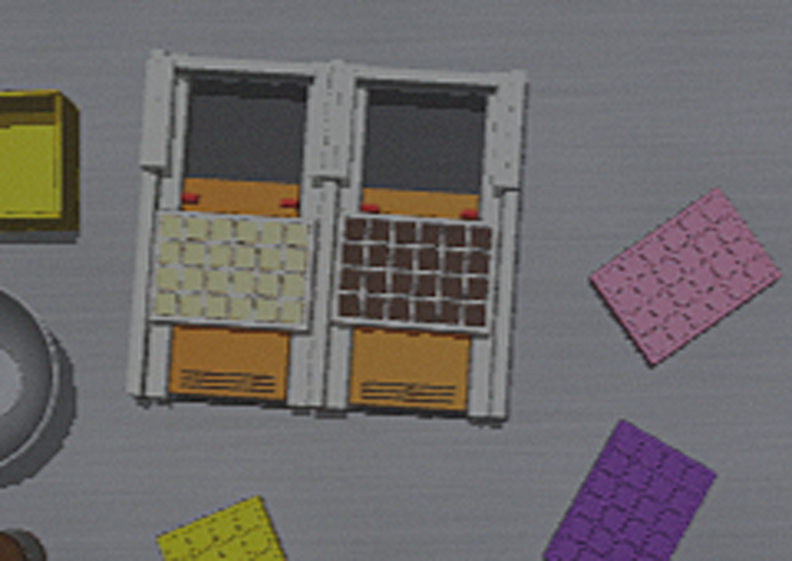

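The dark tray is in the right lane (top view, about (306,212)). The cream tray is in the left lane at (249,213). The pink, purple and yellow look-alikes lie on the bench outside the rack, and a dark slab sits on a wooden board at the far right. I'll back-project the red catches for a rough rack pose.

```bash
cat > h.py <<'E'
import numpy as np, cv2
def K(p):
    f=240/np.tan(np.radians(p["fovy"]/2)); return np.array([[f,0,p["cx"]],[0,f,p["cy"]],[0,0,1]])
def ext(p,s=None):
    if "rvec" in p: return cv2.Rodrigues(np.array(p["rvec"]))[0],np.array(p["tvec"])
    from scipy.spatial.transform import Rotation as Ro
    T=np.eye(4);T[:3,:3]=Ro.from_euler("xyz",s["ee_rot"]).as_matrix();T[:3,3]=s["eef_pos"]
    M=np.linalg.inv(T@np.array(p["tool_from_camera"]));return M[:3,:3],M[:3,3]
def back(p,uv,z,s=None):
    R,t=ext(p,s);d=R.T@np.linalg.inv(K(p))@np.array([uv[0],uv[1],1.]);c=-R.T@t
    return c+d*(z-c[2])/d[2]
def proj(p,X,s=None):
    R,t=ext(p,s);x=(K(p)@(R@np.atleast_2d(X).T+t[:,None])).T;return x[:,:2]/x[:,2:]
E
python3 - <<'E'
from station import *
from h import *
p=grab_frame("top");f=p["frame"].astype(int)
m=((f[...,0]>110)&(f[...,1]<60)&(f[...,2]<60)).astype(np.uint8);m[:170]=0;m[220:]=0
n,l,st,c=cv2.connectedComponentsWithStats(m)
for i in range(1,n):
    if st[i,4]>3: print(c[i],st[i,4],back(p,c[i],.054))
g=lambda a,b,z:print(back(p,(a/3.3+180,b/3.3+130),z))
for a,b in[(135,400),(505,425)]: g(a,b,.05)
for a,b in[(150,50),(525,70)]: g(a,b,.077)
for a,b in[(332,325),(490,332),(345,217),(492,225)]: g(a,b,.069)
E
```

```text
[237.14285714 189.28571429] 7 [0.61484223 0.25245047 0.054     ]
[267.6 190.8] 5 [0.60831458 0.16564126 0.054     ]
[291.5 192.5] 8 [0.60173592 0.09768547 0.054     ]
[321.83333333 194.33333333] 6 [0.5943322  0.01160123 0.054     ]
[0.43956467 0.30134213 0.05      ]
[ 0.41079423 -0.01579326  0.05      ]
[0.73776826 0.28044821 0.077     ]
[ 0.71198182 -0.0399297   0.077     ]
[0.49845057 0.12926219 0.069     ]
[ 0.48928058 -0.0048355   0.069     ]
[0.59068704 0.11653356 0.069     ]
[ 0.58069553 -0.00869068  0.069     ]
```

```bash
cat > go.py <<'E'
import sys
from station import get_state
import numpy as np
from scipy.spatial.transform import Rotation as Ro
def plan(target,yaw,yaw_rack=None):
    s=get_state();R=Ro.from_euler("xyz",s["ee_rot"]);Rt=Ro.from_euler("xyz",[np.pi,0,yaw])
    d=np.array(target)-s["eef_pos"]
    print("t",s["t"],"pos",s["eef_pos"].round(4),"rot",s["ee_rot"].round(4),"F",s["force"].round(1),"w",s["width"])
    print("tool shift mm",(R.inv().apply(d)*1e3).round(1),"rotvec tool",(R.inv()*Rt).as_rotvec().round(4),"shift in target frame",(Rt.inv().apply(d)*1e3).round(1))
E
python3 - <<'E'
from station import *
from go import plan
print(grab_frame("wrist")["tool_from_camera"])
plan([.44,.066,.30],-.083+3.14159)
E
```

```text
[[-4.65677411e-04 -9.58760795e-01 -2.84213866e-01  7.70553519e-02]
 [ 9.99999345e-01 -1.49278814e-04 -1.13490040e-03 -1.15216354e-03]
 [ 1.04567090e-03 -2.84214209e-01  9.58760236e-01 -1.31722322e-01]
 [ 0.00000000e+00  0.00000000e+00  0.00000000e+00  1.00000000e+00]]
t 0.8 pos [ 0.2115 -0.641   0.2516] rot [-3.1416 -0.     -2.8228] F [ 0.2 -0.1  0.2] w 0.08758046588267554
tool shift mm [-438.5  599.7  -48.4] rotvec tool [-0.     -0.      0.4018] shift in target frame [-169.1  723.5  -48.4]
```

>>> step_arm:
  commands: "0 0 -16 0 0 0.134;0 0 -16 0 0 0.134;0 0 -16 0 0 0.134;-12 50 0 0 0 0;-12 50 0 0 0 0;-12 50 0 0 0 0;-12 50 0 0 0 0;-12 50 0 0 0 0"
  jaw: 14

```text
t: 1.8
eef_pos: [0.2924, -0.3953, 0.2998]
ee_rot: [-3.141, 0.001, 3.058]
force: [1.1, -0.4, 1.1]
width: 0.0156
```

>>> step_arm:
  commands: "-12 52 0 0 0 0;-12 52 0 0 0 0;-12 52 0 0 0 0;-12 52 0 0 0 0;-12 52 0 0 0 0;-12 52 0 0 0 0;-12 52 0 0 0 0;0 0 0 0 0 0"

```text
t: 2.8
eef_pos: [0.4069, -0.0382, 0.2998]
ee_rot: [3.141, 0.001, 3.063]
force: [-0.6, -0.3, -0.5]
width: 0.0141
```

```bash
python3 - <<'E'
from station import *
from go import plan
plan([.44,.066,.30],-.083+3.14159)
from h import *
s=get_state();p=grab_frame("wrist");cv2.imwrite("pics/w1.png",p["frame"][:,:,::-1])
for o in ["tray_dark","latch_right_catch","latch_right"]:
    print(o,[(r["pixel"],r["conf"]) for r in recognise(p,o)])
E
```

```text
t 2.8 pos [ 0.4069 -0.0382  0.2998] rot [3.1411e+00 7.0000e-04 3.0632e+00] F [-0.6 -0.3 -0.5] w 0.014089021045742353
tool shift mm [-24.8 106.5  -0.2] rotvec tool [0.0005 0.0007 0.0047] shift in target frame [-24.3 106.6  -0.2]
tray_dark [([231.4, 140.2], 0.91), ([550.0, 64.1], 0.85), ([228.0, 275.0], 0.76), ([413.5, 280.1], 0.63)]
latch_right_catch [([412.4, 246.0], 0.66)]
latch_right [([412.0, 248.6], 0.97)]
```

View pics/w1.png

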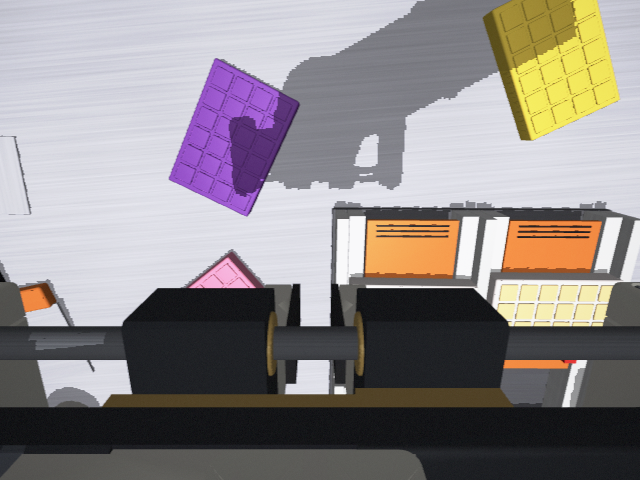

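>>> step_arm:
  commands: "-12 53 -15 0 0 0;-12 53 -15 0 0 0;0 0 0 0 0 0;0 0 0 0 0 0"

```text
t: 3.5
eef_pos: [0.4385, 0.0616, 0.3292]
ee_rot: [-3.141, -0.001, 3.057]
force: [-0.3, 0.8, -0.6]
width: 0.0135
```

```bash
python3 - <<'E'
from station import *
from go import plan
plan([.44,.066,.30],-.083+3.14159)
from h import *
import pickle
s=get_state();p=grab_frame("wrist");cv2.imwrite("pics/w2.png",p["frame"][:,:,::-1])
pickle.dump((s,p),open("w2.pkl","wb"))
E
```

```text
t 3.5 pos [0.4385 0.0616 0.3292] rot [-3.1412e+00 -7.0000e-04  3.0574e+00] F [-0.3  0.8 -0.6] w 0.013537751297785242
tool shift mm [-1.1  4.5 29.2] rotvec tool [-0.0004 -0.0007 -0.0012] shift in target frame [-1.1  4.5 29.2]
```

View pics/w2.png

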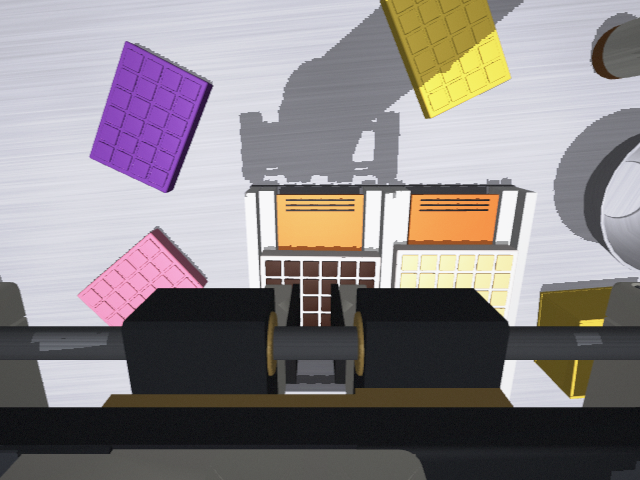

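The wrist view shows the dark tray at (320,290) behind its tread at (320,220), with the cream tray in the next lane at (456,270). Next I'll measure the tread edges and the tray's back edge.

```bash
python3 - <<'E'
from h import *
import pickle
s,p=pickle.load(open("w2.pkl","rb"));f=p["frame"].astype(int)
a=p["frame"][175:275,235:535,::-1]
cv2.imwrite("pics/w2c.png",cv2.resize(a,(780,260),interpolation=cv2.INTER_CUBIC))
m=((f[...,0]>190)&(f[...,1]>100)&(f[...,1]<200)&(f[...,2]<120)).astype(np.uint8)
m=cv2.morphologyEx(m,cv2.MORPH_CLOSE,np.ones((5,5)))
n,l,st,c=cv2.connectedComponentsWithStats(m)
for i in range(1,n):
    if st[i,4]>800:
        x,y,w,h,_=st[i];print(st[i],c[i])
        mm=l==i
        cols=range(x+8,x+w-8);top=np.polyfit(cols,[np.where(mm[:,k])[0].min()-.5 for k in cols],1);bot=np.polyfit(cols,[np.where(mm[:,k])[0].max()+.5 for k in cols],1)
        rows=range(y+6,y+h-6);L=np.polyfit(rows,[np.where(mm[k])[0].min()-.5 for k in rows],1);Rr=np.polyfit(rows,[np.where(mm[k])[0].max()+.5 for k in rows],1)
        def X(h_,v):
            r=(h_[0]*v[1]+h_[1])/(1-h_[0]*v[0]);return (v[0]*r+v[1],r)
        for nm,h_,v in[("front-R",top,L),("front-L",top,Rr),("back-R",bot,L),("back-L",bot,Rr)]:
            u=X(h_,v);print(nm,np.round(u,1),back(p,u,.043,s).round(4),back(p,u,.069,s).round(4))
E
```

```text
[ 277  195   87   53 4375] [319.73645714 220.27154286]
front-R [276.  194.5] [0.4256 0.0159 0.043 ] [0.4216 0.0191 0.069 ]
front-L [363.  194.5] [0.434  0.1155 0.043 ] [0.4296 0.1125 0.069 ]
back-R [277.7 245.7] [0.4869 0.011  0.043 ] [0.4791 0.0145 0.069 ]
back-L [361.2 246.5] [0.4963 0.1104 0.043 ] [0.4879 0.1077 0.069 ]
[ 409  195   90   46 3896] [452.64296715 217.15066735]
front-R [411.5 194.5] [0.4387 0.1709 0.043 ] [0.4339 0.1644 0.069 ]
front-L [498.6 194.5] [0.4471 0.2704 0.043 ] [0.4419 0.2577 0.069 ]
back-R [408.1 240.1] [0.493  0.1663 0.043 ] [0.4848 0.1602 0.069 ]
back-L [492.1 240.1] [0.5014 0.2658 0.043 ] [0.4928 0.2534 0.069 ]
```

View pics/w2c.png

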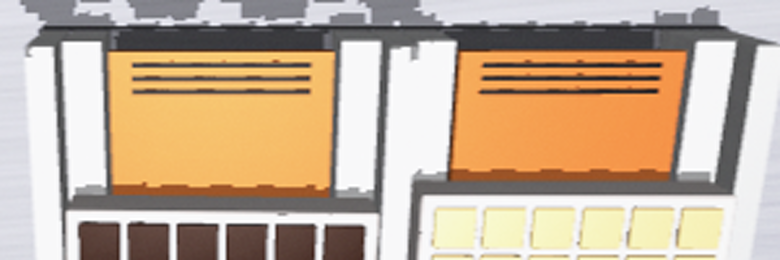

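```bash
python3 - <<'E'
from go import plan
plan([.4637,.0629,.078],-.084+3.14159)
E
```

```text
t 3.55 pos [0.4384 0.0613 0.3292] rot [-3.1413e+00 -7.0000e-04  3.0569e+00] F [-0.2 -0.5  0.8] w 0.013908829676323113
tool shift mm [-25.3   3.8 251.2] rotvec tool [-0.0003 -0.0007 -0.0007] shift in target frame [-25.1   3.7 251.2]
```

>>> step_arm:
  commands: "-25 4 0 0 0 0;0 0 45 0 0 0;0 0 50 0 0 0;0 0 50 0 0 0;0 0 50 0 0 0;0 0 36 0 0 0;0 0 20 0 0 0;0 0 0 0 0 0"

```text
t: 4.55
eef_pos: [0.4628, 0.0626, 0.0774]
ee_rot: [-3.139, -0.003, 3.056]
force: [0.5, 0.4, 0.5]
width: 0.0136
```

```bash
python3 - <<'E'
from station import *
from go import plan
plan([.4637,.0629,.055],-.084+3.14159)
import cv2
for n in ["side","wrist"]:
    p=grab_frame(n);f=p["frame"][:,:,::-1]
    if n=="side": f=cv2.resize(f[170:340,150:380],(690,510),interpolation=cv2.INTER_CUBIC)
    cv2.imwrite(f"pics/d_{n}.png",f)
E
```

```text
t 4.55 pos [0.4628 0.0626 0.0774] rot [-3.1394e+00 -3.0000e-03  3.0564e+00] F [0.5 0.4 0.5] w 0.013593611207581803
tool shift mm [-0.9  0.5 22.4] rotvec tool [-0.0022 -0.003  -0.0012] shift in target frame [-0.9  0.4 22.4]
```

View pics/d_side.png

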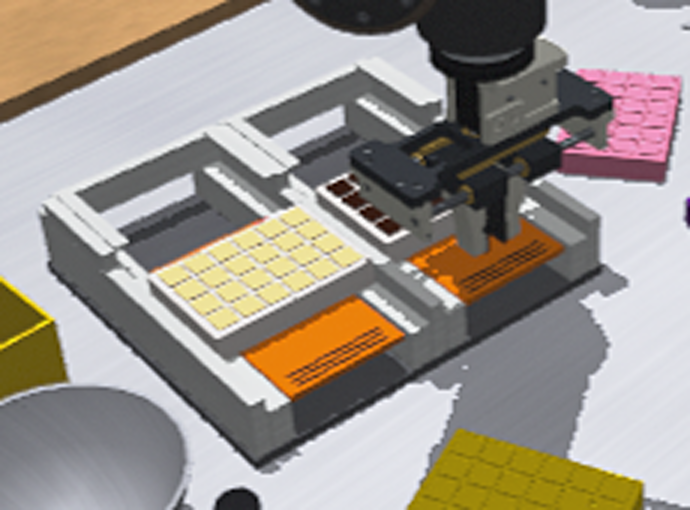

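View pics/d_wrist.png

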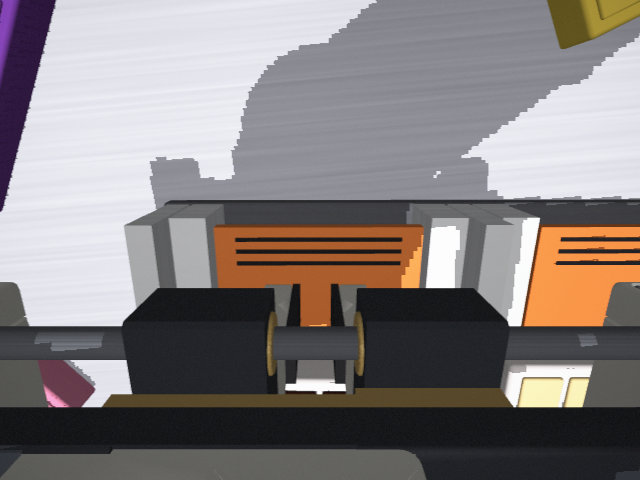

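Both fingers stand over the right tread, just behind the dark tray (side crop about (490,250)). They are centred on it in the wrist view (tread from 215 to 423, fingers at about 318). Now I'll press.

>>> step_arm:
  commands: "0 0 6 0 0 0;0 0 5 0 0 0;0 0 0 0 0 0"

```text
t: 5.03
eef_pos: [0.4643, 0.0646, 0.0678]
ee_rot: [3.141, 0.001, 3.059]
force: [-0.2, 0.0, 2.7]
width: 0.0141
```

>>> step_arm:
  commands: "0 0 5 0 0 0;0 0 5 0 0 0;0 0 0 0 0 0;0 0 0 0 0 0"

```text
t: 5.52
eef_pos: [0.4644, 0.0647, 0.0578]
ee_rot: [3.141, 0.001, 3.059]
force: [-1.3, -0.5, 7.5]
width: 0.0141
```

```bash
python3 - <<'E'
from station import *
from go import plan
import numpy as np
plan([.4637,.0629,.055],-.084+3.14159)
p=grab_frame("side")
import cv2
f=p["frame"][:,:,::-1]
cv2.imwrite("pics/e_side.png",cv2.resize(f[170:340,150:380],(690,510),interpolation=cv2.INTER_CUBIC))
F=[]
for i in range(3): grab_frame("top"); F.append(get_state()["force"])
print(np.round(F,1))
E
```

```text
t 5.525 pos [0.4644 0.0647 0.0578] rot [3.1415e+00 6.0000e-04 3.0590e+00] F [-1.3 -0.5  7.5] w 0.014110240505223156
tool shift mm [ 0.6 -1.8  2.8] rotvec tool [0.0001 0.0006 0.0014] shift in target frame [ 0.5 -1.8  2.8]
[[-1.6 -0.   7.2]
 [-0.1 -1.   6.3]
 [-0.2  0.1  7.2]]
```

View pics/e_side.png

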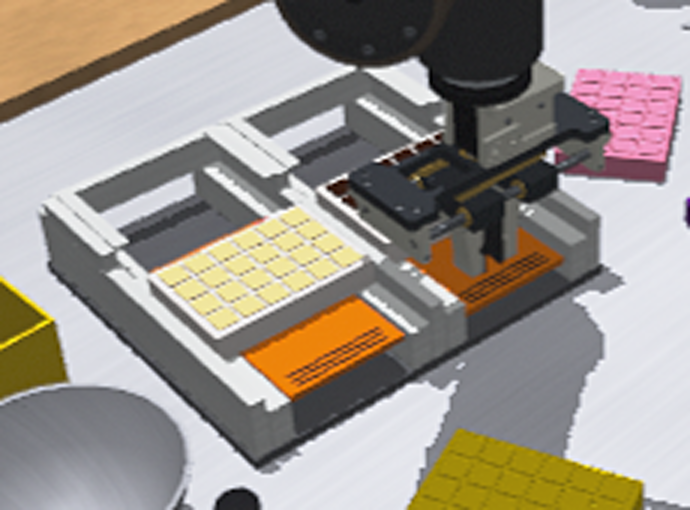

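>>> step_arm:
  commands: "0 0 3 0 0 0;0 0 0 0 0 0;-6 -0.5 0 0 0 0;-6 -0.5 0 0 0 0;-6 -0.5 0 0 0 0;-4 0 0 0 0 0;-4 0 0 0 0 0;0 0 0 0 0 0"

```text
t: 6.72
eef_pos: [0.4873, 0.0598, 0.054]
ee_rot: [-3.139, -0.005, 3.058]
force: [-8.0, -1.2, 9.4]
width: 0.0139
```

```bash
python3 - <<'E'
from station import *
from go import plan
import numpy as np
c=np.array([.6012,.0513]);a=-.084
e=get_state()["eef_pos"][:2]-c;print("rack x,y",e@[np.cos(a),np.sin(a)],e@[-np.sin(a),np.cos(a)])
p=grab_frame("side")
import cv2
f=p["frame"][:,:,::-1]
cv2.imwrite("pics/f_side.png",cv2.resize(f[170:340,150:380],(690,510),interpolation=cv2.INTER_CUBIC))
E
```

```text
rack x,y -0.11420738607123117 -0.001098575417852127
```

View pics/f_side.png

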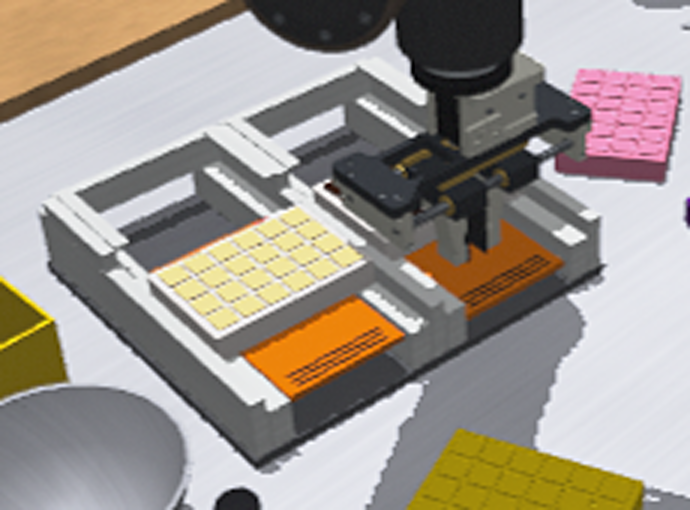

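Contact with the tray: −8 N along x, latch about 14 mm down. I'll push on.

>>> step_arm:
  commands: "-6 0 0 0 0 0;-6 0 0 0 0 0;-6 0 0 0 0 0;-6 0 0 0 0 0;0 0 0 0 0 0"

```text
t: 7.4
eef_pos: [0.5114, 0.0578, 0.054]
ee_rot: [-3.139, -0.005, 3.058]
force: [-6.9, -1.5, 8.5]
width: 0.0136
```

```bash
python3 - <<'E'
from station import *
from go import plan
import numpy as np
c=np.array([.6012,.0513]);a=-.084
s=get_state();e=s["eef_pos"][:2]-c;print("rack x,y",e@[np.cos(a),np.sin(a)],e@[-np.sin(a),np.cos(a)],s["force"],s["ee_rot"])
import cv2
p=grab_frame("side")
f=p["frame"][:,:,::-1]
cv2.imwrite("pics/g_side.png",cv2.resize(f[170:340,150:380],(690,510),interpolation=cv2.INTER_CUBIC))
p=grab_frame("wrist")
cv2.imwrite("pics/g_w.png",p["frame"][:,:,::-1])
E
```

```text
rack x,y -0.09001078927025405 -0.0010789023153117473 [-6.91563003 -1.50449201  8.53985317] [-3.13933588 -0.00450465  3.05777989]
```

View pics/g_side.png

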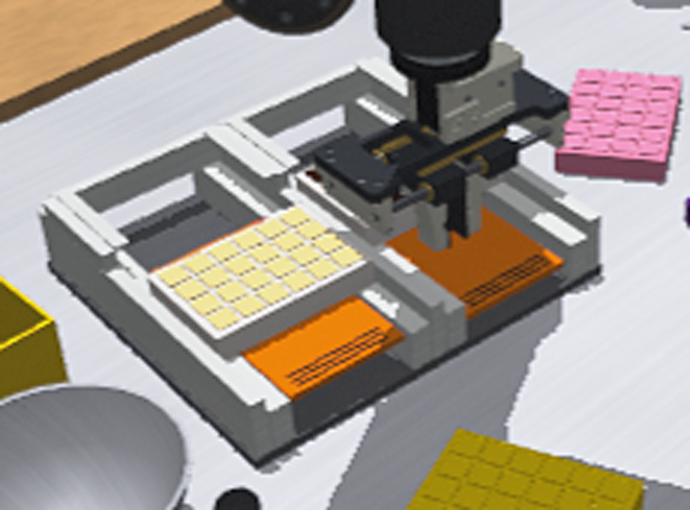

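View pics/g_w.png

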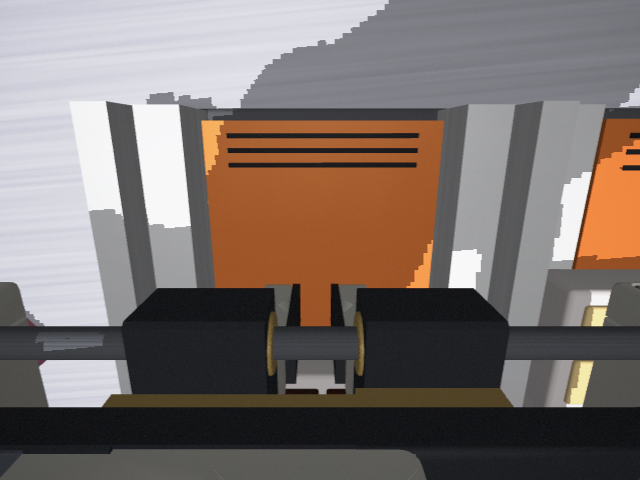

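>>> step_arm:
  commands: "-6.5 0 0 0 0 0;-6.5 0 0 0 0 0;-6.5 0 0 0 0 0;-6.5 0 0 0 0 0;-6.5 0 0 0 0 0;-6.5 0 0 0 0 0;-6 0 0 0 0 0;0 0 0 0 0 0"

```text
t: 8.5
eef_pos: [0.5563, 0.0542, 0.054]
ee_rot: [-3.14, -0.004, 3.058]
force: [-7.3, -2.0, 8.9]
width: 0.0138
```

>>> step_arm:
  commands: "-6 0.5 0 0 0 0;-6 0.5 0 0 0 0;-6 0 0 0 0 0;-6 0 0 0 0 0;-3 0 0 0 0 0;0 0 0 0 0 0"

```text
t: 9.25
eef_pos: [0.5829, 0.053, 0.0539]
ee_rot: [-3.14, -0.005, 3.058]
force: [-8.9, -0.6, 9.4]
width: 0.0142
```

```bash
cat > look.py <<'E'
import sys
from station import *
import numpy as np, cv2, pickle
k=sys.argv[1]
c=np.array([.6012,.0513]);a=-.084
s=get_state();e=s["eef_pos"][:2]-c;print("rack x,y",e@[np.cos(a),np.sin(a)],e@[-np.sin(a),np.cos(a)],s["force"],s["ee_rot"],s["eef_pos"])
p=grab_frame("side");f=p["frame"][:,:,::-1]
cv2.imwrite(f"pics/{k}_side.png",cv2.resize(f[170:340,150:380],(690,510),interpolation=cv2.INTER_CUBIC))
p=grab_frame("wrist");pickle.dump((s,p),open(k+".pkl","wb"))
cv2.imwrite(f"pics/{k}_w.png",p["frame"][:,:,::-1])
E
python3 look.py i
```

```text
rack x,y -0.01842821573157154 0.0001929149546490208 [-8.89000973 -0.59341072  9.38044622] [-3.13964349 -0.00512521  3.05782135] [0.58285295 0.05303839 0.05394082]
```

View pics/i_side.png

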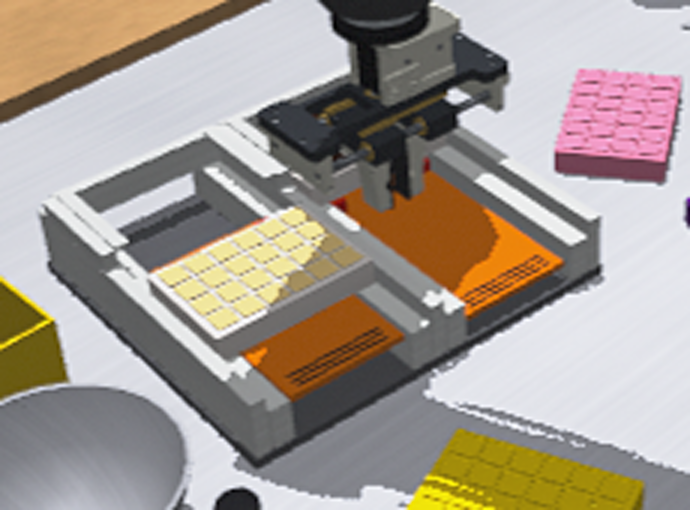

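View pics/i_w.png

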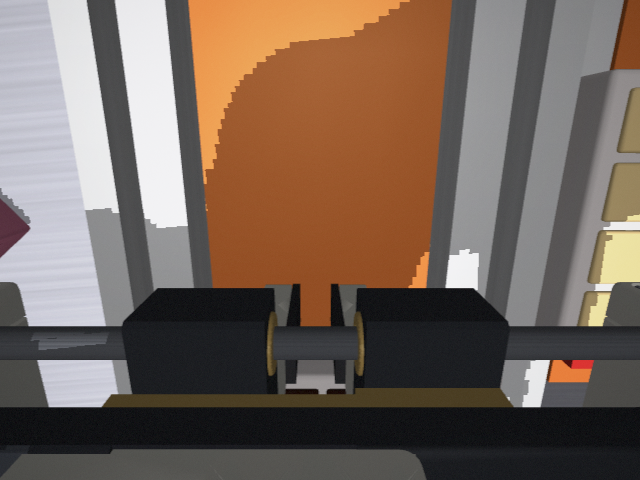

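```bash
python3 - <<'E'
from h import *
import pickle
s,p=pickle.load(open("i.pkl","rb"))
c=np.array([.6012,.0513]);a=-.084
def W(x,y,z): return np.r_[c+np.array([[np.cos(a),-np.sin(a)],[np.sin(a),np.cos(a)]])@[x,y],z]
im=p["frame"][:,:,::-1].copy()
for x in(-.006,0):
    for y in (.106,.120): print("pred L catch top",x,y,proj(p,W(x,y,.054),s).round(1))
f=p["frame"].astype(int);m=(f[...,0]>130)&(f[...,1]<70)&(f[...,2]<70);r,q=np.where(m&(np.arange(640)[None]>500))
print("red cols",q.min(),q.max(),"rows",r.min(),r.max(),len(r))
e=s["eef_pos"][:2]-c;xr=e@[np.cos(a),np.sin(a)]
for d in(.0075,.0095,.0115):
  print("front",d,[proj(p,W(xr+d,0,z),s).round(1) for z in(.045,.069)])
cv2.imwrite("pics/i_c.png",np.hstack([cv2.resize(im[280:410,260:375],None,fx=4,fy=4),cv2.resize(im[340:400,540:620],None,fx=4,fy=4)[:0] if 0 else cv2.resize(im[345:410,540:597],(456,520))]))
E
```

```text
pred L catch top -0.006 0.106 [[574.3 357.6]]
pred L catch top -0.006 0.12 [[608.2 357.6]]
pred L catch top 0 0.106 [[571.4 370.1]]
pred L catch top 0 0.12 [[605.  370.1]]
red cols 571 639 rows 26 368 407
front 0.0075 [array([[317.6, 335.2]]), array([[317.9, 369.2]])]
front 0.0095 [array([[317.6, 339.3]]), array([[317.9, 373.8]])]
front 0.0115 [array([[317.6, 343.3]]), array([[317.9, 378.4]])]
```

```bash
python3 - <<'E'
import cv2
i=cv2.imread("pics/i_c.png");print(i.shape)
E
```

```text
(520, 916, 3)
```

View pics/i_c.png

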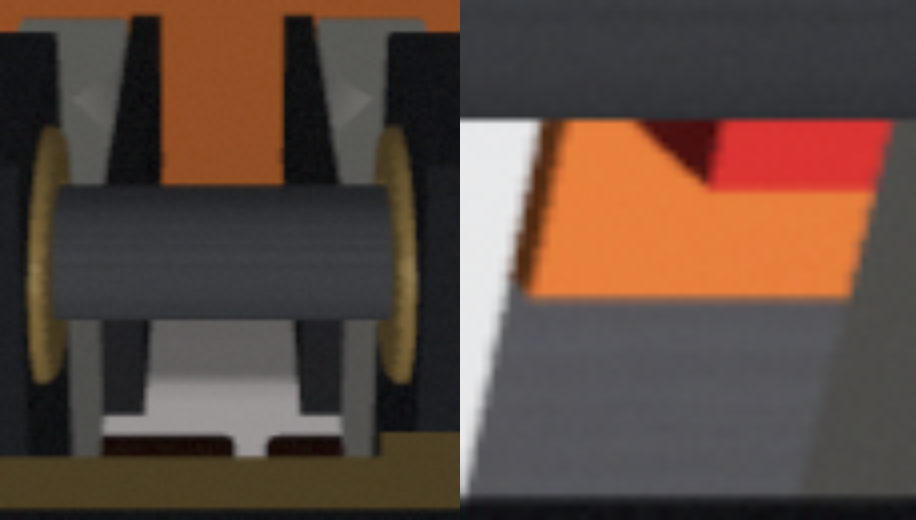

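The tray's back edge sits 10 mm ahead of the TCP, about 8 mm short of the catches' inner face. The catch reference from the left lane agrees to within 1 mm, so 12 mm more.

>>> step_arm:
  commands: "-4 0 0 0 0 0;-4 0 0 0 0 0;-4 0 0 0 0 0;0 0 0 0 0 0;0 0 0 0 0 0"

```text
t: 9.98
eef_pos: [0.595, 0.0521, 0.054]
ee_rot: [-3.14, -0.005, 3.058]
force: [-7.4, 0.1, 8.4]
width: 0.0138
```

```bash
python3 look.py j; python3 - <<'E'
from h import *
import pickle
s,p=pickle.load(open("j.pkl","rb"))
c=np.array([.6012,.0513]);a=-.084
def W(x,y,z): return np.r_[c+np.array([[np.cos(a),-np.sin(a)],[np.sin(a),np.cos(a)]])@[x,y],z]
for x in (0,.004,.008): print(x,"tray top edge row",proj(p,W(x,0,.069),s).round(1),"Lcatch",proj(p,W(x-.004,.106,.054),s).round(1),"Ltread end",proj(p,W(x-.004+.015,.106,.043),s).round(1))
im=p["frame"][:,:,::-1]
cv2.imwrite("pics/j_c.png",np.hstack([cv2.resize(im[280:410,260:375],None,fx=4,fy=4),cv2.resize(im[345:410,540:597],(456,520))]))
E
```

```text
rack x,y -0.006265737585492945 0.00026938398507348073 [-7.39568062  0.06863921  8.37956968] [-3.13975623 -0.00470495  3.05795184] [0.59497896 0.05209414 0.0539654 ]
0 tray top edge row [[317.7 366.3]] Lcatch [[579.  335.7]] Ltread end [[555.2 352.6]]
0.004 tray top edge row [[317.7 375.5]] Lcatch [[577.  344.4]] Ltread end [[553.5 360.4]]
0.008 tray top edge row [[317.6 384.7]] Lcatch [[575. 353.]] Ltread end [[551.9 368.1]]
```

View pics/j_c.png

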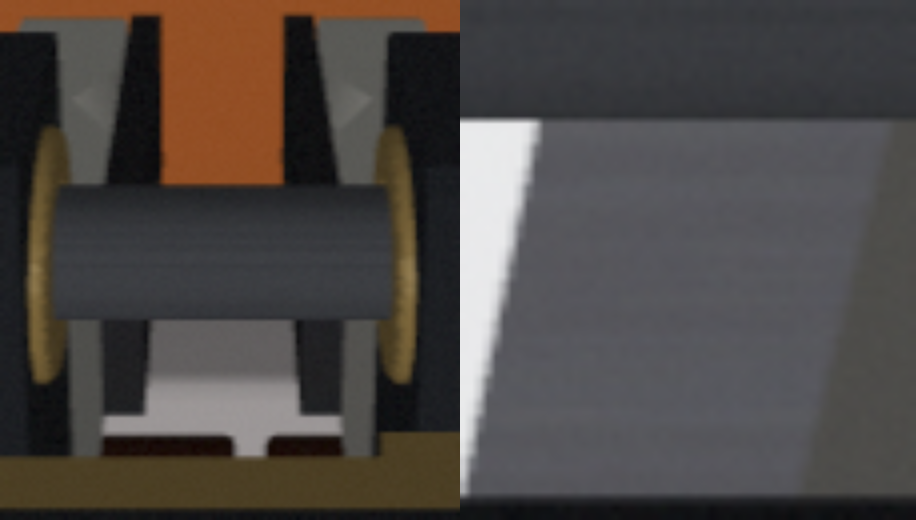

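View pics/j_side.png

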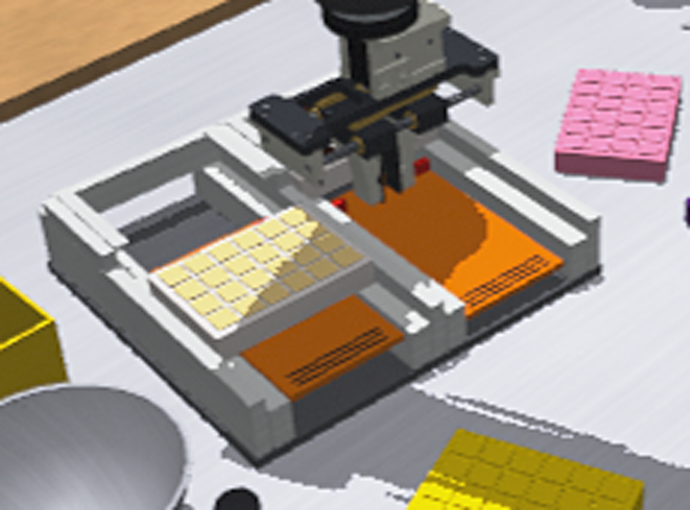

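The tray's back edge is about 4 mm past the catches, which matches the target. I'll back off a few millimetres with the latch still held, then let it rise.

>>> step_arm:
  commands: "3 0 0 0 0 0;2 0 0 0 0 0;0 0 -5 0 0 0;0 0 -6 0 0 0;0 0 -8 0 0 0;0 0 -15 0 0 0;0 0 -30 0 0 0;0 0 -50 0 0 0"

```text
t: 11.08
eef_pos: [0.5911, 0.0531, 0.1683]
ee_rot: [-3.14, -0.004, 3.058]
force: [1.2, -0.2, 0.5]
width: 0.0142
```

>>> step_arm:
  commands: "0 0 -50 0 0 0;40 -40 -50 0 0 0;40 -50 -20 0 0 0;40 -50 0 0 0 0;0 -50 0 0 0 0;0 0 0 0 0 0"

```text
t: 11.82
eef_pos: [0.4673, -0.1177, 0.2794]
ee_rot: [3.141, 0.001, 3.055]
force: [0.8, 0.1, 0.1]
width: 0.0142
```

```bash
python3 look.py k; python3 - <<'E'
from station import *
import cv2,pickle
p=grab_frame("top");pickle.dump(p,open("ktop.pkl","wb"))
a=p["frame"][130:300,180:420,::-1]
cv2.imwrite("pics/ktop.png",cv2.resize(a,(792,561),interpolation=cv2.INTER_CUBIC))
E
```

```text
rack x,y -0.11921245798902057 -0.1796610053237177 [0.76131284 0.13298459 0.14979524] [3.14130563e+00 7.05961535e-04 3.05509467e+00] [ 0.46733409 -0.11772546  0.27944431]
```

View pics/k_side.png

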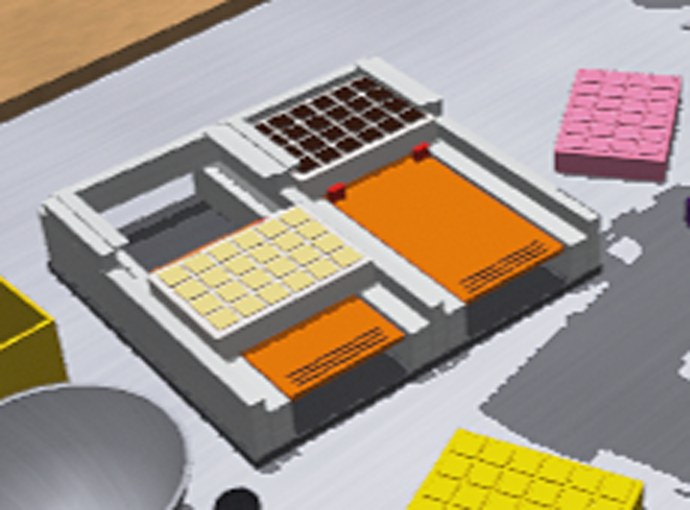

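View pics/ktop.png

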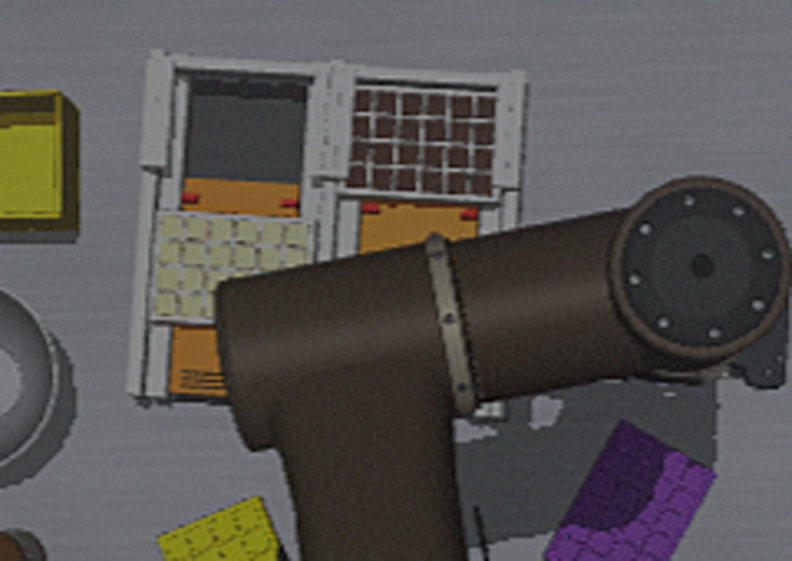

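View pics/k_w.png

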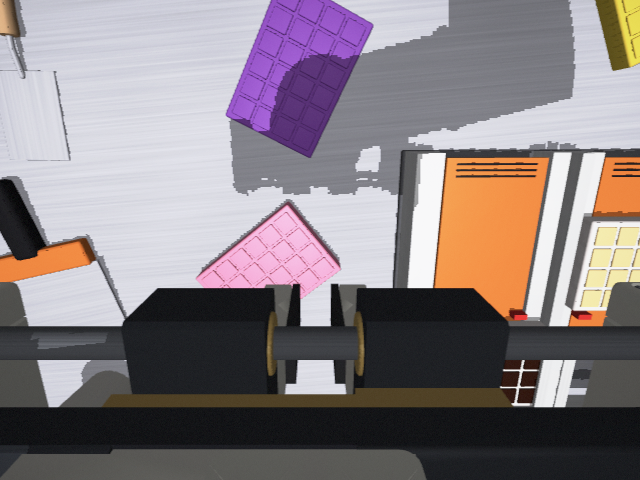

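```bash
python3 - <<'E'
from h import *
import pickle
s,p=pickle.load(open("k.pkl","rb"))
c=np.array([.6012,.0513]);a=-.084
def W(x,y,z): return np.r_[c+np.array([[np.cos(a),-np.sin(a)],[np.sin(a),np.cos(a)]])@[x,y],z]
for x in (-.002,0,.002): print(x,"Rcatch in top",proj(p,W(x,.04,.054),s).round(1))
print("if pressed 3mm:",proj(p,W(0,.04,.051),s).round(1))
print("tread front corners at z .043/.040",proj(p,W(-.172,.05,.043),s).round(1),proj(p,W(-.172,.05,.040),s).round(1))
pt=pickle.load(open("ktop.pkl","rb"))
for x in (0,.0045,.0085,.1005): print("top",x,[((proj(pt,W(x,y,.069))[0]-[180,130])*3.3).round(1) for y in(-.05,.05)])
print("top catch",[((proj(pt,W(-.003,y,.054))[0]-[180,130])*3.3).round(1) for y in(-.043,.043,.113,.199)])
im=p["frame"][:,:,::-1]
cv2.imwrite("pics/k_c.png",cv2.resize(im[300:420,495:600],(700,800))[:600])
E
```

```text
-0.002 Rcatch in top [[519.1 318.3]]
0 Rcatch in top [[518.8 320. ]]
0.002 Rcatch in top [[518.5 321.6]]
if pressed 3mm: [[517.3 318.6]]
tread front corners at z .043/.040 [[550.3 157.3]] [[548.4 157.1]]
top 0 [array([479.6, 206.3]), array([362.7, 199.5])]
top 0.0045 [array([479.9, 201.1]), array([363.1, 194.3])]
top 0.0085 [array([480.2, 196.5]), array([363.4, 189.6])]
top 0.1005 [array([486.8,  90.1]), array([370.4,  83.5])]
top catch [array([471.4, 211.9]), array([371.8, 206.1]), array([290.8, 201.3]), array([191.6, 195.5])]
```

View pics/k_c.png

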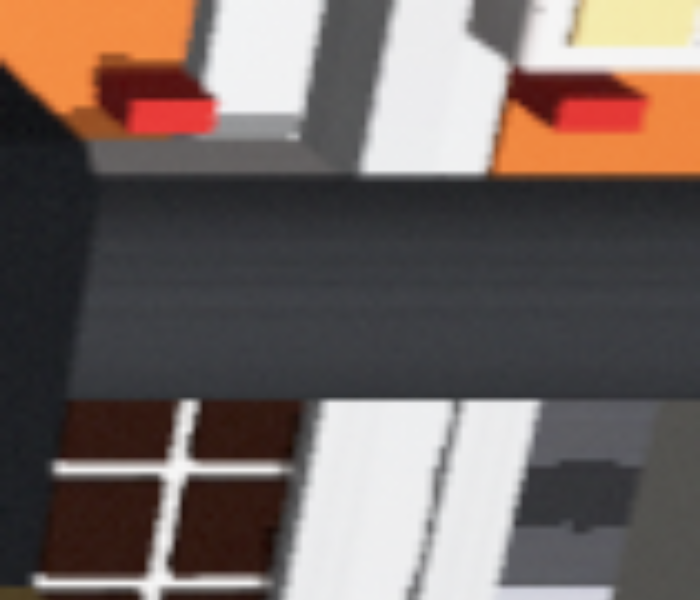

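Latch is up: both lanes' catches show at the same row (320) in the wrist view. I'll take one clearer view of the gap between catch and tray to confirm the depth.

>>> step_arm:
  commands: "-40 0 0 0 0 0;-40 0 0 0 0 0;-40 20 0 0 0 0;0 0 0 0 0 0;0 0 0 0 0 0"

```text
t: 12.6
eef_pos: [0.5899, -0.1044, 0.2778]
ee_rot: [-3.141, -0.002, 3.06]
force: [0.4, -0.5, 0.2]
width: 0.0139
```

```bash
python3 look.py l; python3 - <<'E'
from h import *
import pickle
s,p=pickle.load(open("l.pkl","rb"))
c=np.array([.6012,.0513]);a=-.084
def W(x,y,z): return np.r_[c+np.array([[np.cos(a),-np.sin(a)],[np.sin(a),np.cos(a)]])@[x,y],z]
for x in (0,.0045,.0085): print(x,"R catch/left one",proj(p,W(x,.04,.054),s).round(1),"tray bot",proj(p,W(x,.055,.045),s).round(1),"tray top",proj(p,W(x,.04,.069),s).round(1))
im=p["frame"][:,:,::-1]
u=proj(p,W(0,.02,.05),s)[0].astype(int);print(u)
x0=min(max(u[0]-60,0),520);y0=max(u[1]-45,0);print(x0,y0)
cv2.imwrite("pics/l_c.png",cv2.resize(im[y0:y0+90,x0:x0+120],(800,600)))
E
```

```text
rack x,y 0.0017926043168347279 -0.15606892482524287 [ 0.44426196 -0.505386    0.19743869] [-3.14142756e+00 -1.71302072e-03  3.06003391e+00] [ 0.58989191 -0.10436904  0.27780983]
0 R catch/left one [[514.8 212.6]] tray bot [[524.9 210.8]] tray top [[523.  215.8]]
0.0045 R catch/left one [[514.1 217. ]] tray bot [[524.2 215.1]] tray top [[522.2 220.4]]
0.0085 R catch/left one [[513.4 220.9]] tray bot [[523.6 218.9]] tray top [[521.6 224.5]]
[492 211]
432 166
```

View pics/l_c.png

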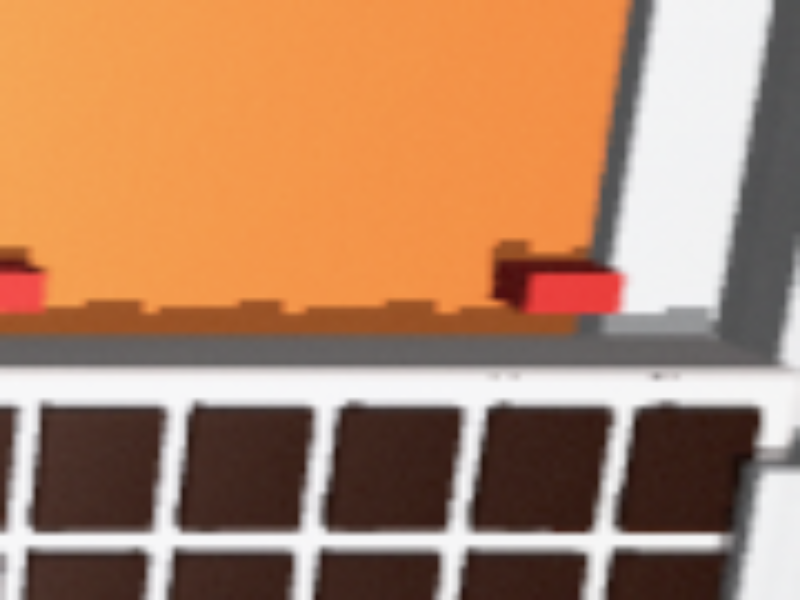

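```bash
python3 - <<'E'
from station import *
print(get_state()["t"],job_done())
E
```

```text
the job is handed in; nothing more can be done
12.7 None
```

The dark-chocolate tray is loaded in the right lane's bay, and I handed the job in at 12.7 s of the 35 s allowed. I pressed that lane's tread about 14 mm down behind the tray and held it there while pushing the tray past the catches. Then I backed off 5 mm, let the latch up and moved the arm clear.

- **Tray depth:** the last wrist picture puts the tray's back edge about 4.8 mm past the catches' inner face (target 4.5 ± 4). An earlier, partly hidden view suggested about 5.8 mm, which is still inside the window.
- **Latch:** fully up; its catches show at the same height as the untouched left latch and at the height predicted for "up".
- **Tray and surroundings:** the dark tray looks flat on its rails. The cream tray is still in place in the left lane, and the neighbouring things in view look undisturbed.
- **Forces:** at most about 9.4 N on any axis in the wrist readings while pressing and pushing. The arm ended clear of everything, with the readings at noise level.

No check failed.

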